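# Cover the light meter window and set its range three clicks from the stop

## Robot

A 7-joint arm with a two-finger parallel gripper is mounted at the origin on the work surface. World frame = base frame: x ahead of the robot, y to its left, z up, the work surface at z = 0. Lengths are in mm, angles in rad, forces in N, time in s.
With the tool pointing down it reaches from about 425 to 950 mm from the base axis. Payload 4.7 kg.
Tool frame: the origin (TCP) lies on the front face of the gripper's body, between the roots of the fingers; the fingertips stand 73 mm ahead of it and the grasp point (between the pads) lies 54 mm ahead of it; z points along the fingers, y is the line along which they close (so a half turn about z gives the same grasp; the last joint's range is limited). The gripper opens to 85 mm and grips with 20 to 120 N. Pads are 22 mm wide; open, the fingers measure 114 mm over their backs; the gripper's body (76 mm by 85 mm) begins 54 mm behind the grasp point. The pads swing forward as they close: fully open they stand 13 mm farther back than shut.
Start: joints at [-1.132, 0.469, -0.049, 1.532, 0.024, 1.141, -0.082], TCP at [304.338, 602.511, 303.935] pointing down, gripper open.
Joint ranges: [-2.59, 2.59], [-0.33, 1.99], [-1.39, 1.29], [0.1, 2.45], [-1.04, 4.18], [0.21, 1.99], [-2.66, 2.66]. Speed limits (rad/s): [2.57, 2.57, 3.14, 3.14, 3.14, 3.14, 3.14].

## Interface

Orientations are given as a rotation vector (axis times angle).
In Python, from rig import arm gives the robot as it stands.
- The arm moves only by the tool send_rows, never from a script. Its argument "deltas" is a list of rows, each an object of numbers: "tx", "ty", "tz": the shift along the tool's x, y, z in units of 25 mm (1.0 is 25 mm); "rx", "ry", "rz": the turn, a rotation vector about the tool's x, y, z in units of 5 degrees (1.0 is 5 degrees); "fingers": the opening, from 0 (shut) to 1 (fully open). A call has 1 to 12 rows; each row is the pose to reach, as a shift and turn from the pose commanded when the call began, along the tool's axes at that moment; what a row does not reach only later rows make up. A row lasts 1/12 s, in which the tool goes at most 41.7 mm and 7.16 degrees, less where a joint would pass 70% of its speed; a pose out of reach is approached as far as the arm can. A call with a gripper value outside its range is refused whole. The fingers move at their own pace and stop on an object; "newtons" is the grip in N (left out, the last holds). Time passes only in rows, so rows that repeat a pose let the fingers close. It gives the time, the measured TCP pose, the force, the opening and the grip force at its end, in the units of the state.
- arm.get_obs(): the state, without advancing time (a new reading comes with each control period).
- arm.capture(name): name is "side" or "top" or "wrist"; returns a dict with "color" (420x560x3 uint8, red, green, blue), "depth" (420x560 float32, mm along the optical axis (not along the pixel's ray), 0 where there is no reading), "mtx" (3x3 intrinsics, pixels), "extrinsics" (4x4, takes a point from camera to world coordinates). Camera axes: x right, y up, looking along -z (the intrinsics and any distortion apply to the point x, -y, -z); pixel columns grow to the right and rows downward; lengths in mm; the calibration is good to about 2 mm. A picture is of the moment at which its call begins.
- arm.job_done(): hands the job in; it is judged then, once.
The state is a dict: "time": time; "q": joint angles; "qd": joint speeds; "joint_torque": joint torques, N m; "tool_pos": TCP position; "ee_rot": TCP orientation; "contact_force": force on the tool from outside, world axes, zero at the start; "wrist_torque": the same for the moment, N m; "opening": finger opening in mm; "gripper_force": force on a finger pad.
Only numpy, scipy, OpenCV 4.12 (cv2) and the standard library are available. Lean on these libraries where they do the work, as an engineer would, in place of code of your own. Each camera call takes 0.05 s, during which the arm holds its last target. There are 200 camera calls.

## Task

Pick up the larger of the two LED downlights and set it down gently, trim ring down as it lies, on the light meter so that it completely covers the round dark window, and let go of it. Then turn the meter's range selector back anticlockwise all the way to its end stop, pausing there a moment, and from the stop turn it forward (clockwise) exactly three clicks. Leave the lamp over the window and do not disturb the other things on the bench.

Things in the scene. Friction and masses are not known exactly. Their poses are not given: they have to be found in the camera images.
- meter: Light meter, a black flat-topped box 170 (x) x 270 (y) x 60 mm high, fixed to the bench. Origin: centre of its underside; x to its back (away from the robot at yaw 0), y to its left, z up. Round window on the left half of its top, selector on the right half; eight white dots round the selector mark its positions.
- window (a point): Centre of the round dark window, 70 mm in diameter, flush in the meter's flat top, 60 mm above the bench, with a bright ring 106 mm across round it; 68 mm to the left (+y) of the meter's middle. Axes as the meter's.
- selector_grip (a point): Range selector: black skirt disc 64 mm across, 8 mm high, with an upright aluminium bar grip across it 60 mm long, 16 mm wide, top 106 mm above the bench. A black line marks its pointer end. This point: on the vertical turning axis, 92 mm above the bench, where to grip, 72 mm right (-y) of the meter's middle. Turns with the selector: x along the bar to the pointer end, z up.
- selector (a joint): Selector angle: 0 at the anticlockwise end stop, growing clockwise seen from above, other stop at 2.94 rad. Eight detents 0.419 rad (24 deg) apart, the first at the end stop; third click = 1.257. About 0.1 N m turns it over a click; let go, it snaps to the nearest. At 0 the pointer is 1.466 rad anticlockwise of the meter's x axis. Starts one to five clicks from the stop.
- lamp: The larger LED downlight, loose, about 0.25 kg: a flat white trim ring 96 mm in diameter and 6 mm thick lying on the bench, with a finned round aluminium heat sink 50 mm in diameter standing on its middle, 52 mm high over all. Origin: centre of the underside of the trim ring, z up. Grip it by the heat sink.
- small_lamp: The smaller LED downlight of the same form, to be left alone: trim ring 68 mm in diameter, heat sink 34 mm in diameter, 40 mm high. Origin: centre of its underside.
- spool: Bystander: upright spool with black flanges, 62 mm in diameter, 46 mm high. Origin: centre of its underside.
- driver: Bystander: white lamp power supply box, 45 x 90 x 28 mm, lying flat. Origin: centre of its underside.
- tray: Bystander: black open tool tray, 200 x 130 x 45 mm, fixed. Origin: centre of its underside.
Mind the look-alikes: they are no part of the job. Leave any blue or yellow look-alike of the lamp alone.

How it is judged:
By the outcome, as a careful person would: the job done as asked, in the order asked, and still so for the second after the job is handed in, with the robot touching nothing.
It also fails if it takes over 61 s, if anything falls off the work surface, if the arm or the gripper's body presses on something with over 40 N, if the wrist force passes 120 N, or if a joint passes its speed limit or range.

## Working session

There is one attempt and no reset: what is moved stays moved. The work goes in short steps, Python scripts to look and compute and a tool call to move; the robot and the scene stay as the last step left them, time stands still between calls to the robot, and variables do not carry over. Pictures are saved under pics/ and viewed, at most 10 in all, crops included, and the job is handed in when it is done.

Besides the shell and the picture viewer there is one more tool, called after ">>>" as name([rows], argument=value, ...), one row to a line, values as JSON. send_rows: Moves the arm, as the interface text tells. Its arguments: {"type":"object","properties":{"deltas":{"type":"array"},"newtons":{"type":"number"}},"required":["deltas"]}

```bash
mkdir -p pics; ls; python3 - <<'E'
from rig import arm
import cv2,numpy as np
o=arm.get_obs();print({k:np.round(v,3).tolist() for k,v in o.items()})
a=arm.capture("top");b=arm.capture("side")
for n,c in(("top",a),("side",b)):
    cv2.imwrite(f"pics/{n}0.png",c["color"][...,::-1]);np.savez(f"{n}0.npz",**c)
    print(n,c["mtx"].tolist(),np.round(c["extrinsics"],3).tolist(),[k for k in c])
E
```

```text
pics
{'time': 0.0, 'q': [-1.132, 0.469, -0.049, 1.534, 0.024, 1.141, -0.082], 'qd': [-0.001, 0.003, 0.001, 0.001, -0.0, 0.0, -0.0], 'joint_torque': [-0.001, -51.031, -0.047, -23.772, 0.011, 0.008, -0.0], 'tool_pos': [304.146, 602.102, 302.854], 'ee_rot': [-0.728, -3.056, 0.003], 'contact_force': [0.056, -0.298, 0.331], 'wrist_torque': [-0.033, 0.027, 0.04], 'gripper_force': 0.0, 'opening': 85.558}
top [[401.0044733594815, 0.0, 279.96970921416744], [0.0, 401.0044733594815, 217.4429483402158], [0.0, 0.0, 1.0]] [[-0.004, 0.987, -0.162, 396.342], [-1.0, -0.004, 0.004, 82.567], [0.003, 0.162, 0.987, 1326.122], [0.0, 0.0, 0.0, 1.0]] ['color', 'depth', 'mtx', 'extrinsics']
side [[500.58865571094736, 0.0, 269.46516940970054], [0.0, 500.58865571094736, 217.22262052891776], [0.0, 0.0, 1.0]] [[-0.992, 0.104, -0.069, 467.027], [-0.124, -0.738, 0.663, 1117.542], [0.018, 0.667, 0.745, 1262.851], [0.0, 0.0, 0.0, 1.0]] ['color', 'depth', 'mtx', 'extrinsics']
```

View pics/top0.png

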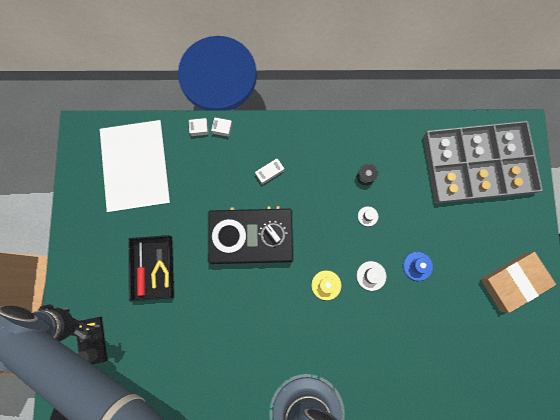

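View pics/side0.png

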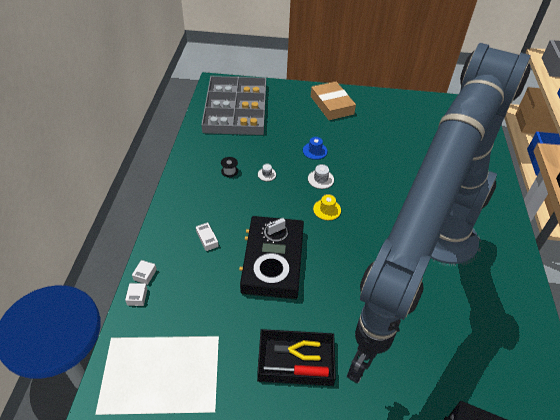

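Top view candidates for the lamp: white (371,276), white small (368,216), yellow (326,286) and blue (418,266). The white one at (371,276) fits because it is white and has the wider ring. The meter is at (250,236), with its window at (229,236) and its selector at (273,234).

```bash
cat > h.py <<'E'
import numpy as np,cv2
def ray(c,u,v):
    K=c["mtx"];E=c["extrinsics"]
    d=E[:3,:3]@np.array([(u-K[0,2])/K[0,0],-(v-K[1,2])/K[1,1],-1]);return E[:3,3],d
def onplane(c,u,v,z):
    o,d=ray(c,u,v);return o+d*(z-o[2])/d[2]
def proj(c,p):
    E=c["extrinsics"];K=c["mtx"];q=E[:3,:3].T@(np.array(p)-E[:3,3]);return np.array([K[0,2]-K[0,0]*q[0]/q[2],K[1,2]+K[1,1]*q[1]/q[2]])
def blobs(m,amin):
    cs,_=cv2.findContours(m.astype(np.uint8),cv2.RETR_EXTERNAL,cv2.CHAIN_APPROX_NONE)
    return [k for k in cs if cv2.contourArea(k)>amin]
def poly(c,k,z): return np.array([onplane(c,u,v,z)[:2] for u,v in k.reshape(-1,2)],np.float32)
E
python3 - <<'E'
from h import *
for n in("top","side"):
    c=dict(np.load(n+"0.npz"));im=c["color"].astype(int);mx=im.max(2);mn=im.min(2)
    R={"top":(200,195,410,310),"side":(230,150,350,310)}[n]
    roi=np.zeros(mx.shape,bool);roi[R[1]:R[3],R[0]:R[2]]=1
    print(n)
    for z,lab,m in((6,"white",(mn>130)&(mx-mn<40)),(60,"black",(mx<60))):
        for k in blobs(m&roi,60 if lab=="white" else 800):
            zz=60 if (lab=="white" and np.linalg.norm(k.reshape(-1,2).mean(0)-([229,236] if n=="top" else [270,267]))<25) else z
            p=poly(c,k,zz);(ctr,(w,h),a)=cv2.minAreaRect(p)
            print(lab,zz,"px",k.reshape(-1,2).mean(0).round(1),"rect",np.round(ctr,1),round(w,1),round(h,1),round(a,1),"circ",[np.round(t,1) for t in cv2.minEnclosingCircle(p)], "ell",np.round(cv2.fitEllipse(p)[0],1))
t=dict(np.load("top0.npz"));s=dict(np.load("side0.npz"))
def crop(i,u,v,w,h,f): return cv2.resize(i[v:v+h,u:u+w,::-1],None,fx=f,fy=f,interpolation=cv2.INTER_CUBIC)
a=crop(t["color"],205,200,100,75,4);b=crop(t["color"],320,200,100,100,4)[:300]
d=crop(s["color"],232,205,80,60,5);e=crop(s["color"],255,130,100,75,4)
b=crop(t["color"],310,225,100,75,4)
b=crop(t["color"],310,205,120,90,10/3)
cv2.imwrite("pics/crop0.png",np.vstack([np.hstack([a,b]),np.hstack([d,e])]))
E
```

```text
top
white 6 px [371.2 275.6] rect [ 421.  -219.6] 95.0 93.6 89.8 circ [array([ 420.9, -218.6]), np.float64(48.7)] ell [ 420.9 -218.5]
white 60 px [251.9 234.8] rect [548.7 168.7] 64.2 28.7 0.3 circ [array([548.7, 168.7]), np.float64(35.2)] ell [549.5 167.2]
white 6 px [272.3 233.4] rect [560.   99.4] 75.3 84.6 44.9 circ [array([561.5, 102.8]), np.float64(48.1)] ell [559.6 101.1]
white 60 px [228.5 235.5] rect [547.6 241.7] 105.6 104.9 0.6 circ [array([547.9, 241.4]), np.float64(54.0)] ell [547.4 241.6]
white 6 px [367.5 215.9] rect [ 619.3 -216.2] 67.2 64.4 89.8 circ [array([ 618.2, -215.3]), np.float64(34.5)] ell [ 617.9 -215. ]
side
white 60 px [271.  267.7] rect [548.9 244.5] 101.2 101.9 7.9 circ [array([548.5, 243.6]), np.float64(53.4)] ell [549.2 243.6]
white 6 px [320.7 176.7] rect [ 427.7 -225.7] 93.6 118.1 23.7 circ [array([ 419.2, -228.4]), np.float64(62.2)] ell [ 422.6 -224.8]
white 6 px [267.1 172.7] rect [ 621.9 -221.7] 62.3 85.7 8.0 circ [array([ 621.7, -221.7]), np.float64(43.9)] ell [ 620.9 -218.2]
black 60 px [274.6 250.9] rect [541.9 199.7] 185.6 309.7 1.1 circ [array([541.8, 199.6]), np.float64(177.1)] ell [540.9 215.1]
```

View pics/crop0.png

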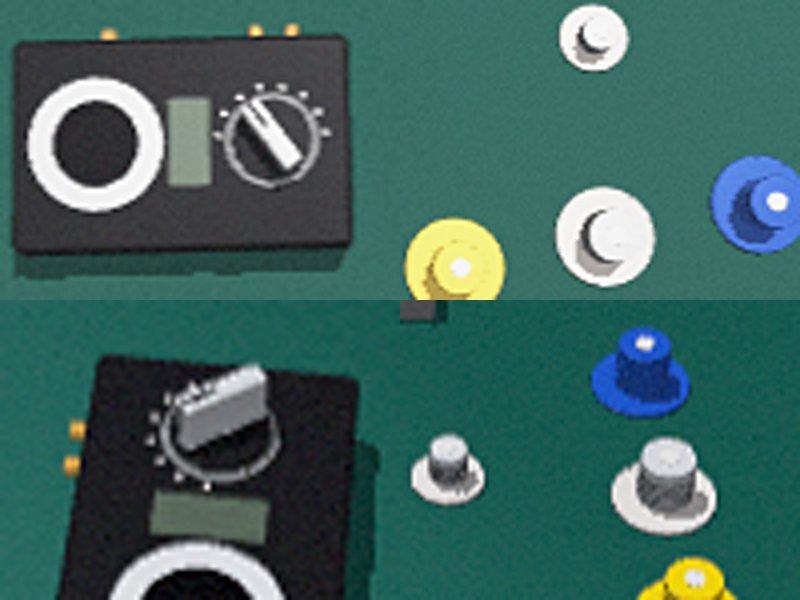

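The crop confirms the lamp: the white ring is about 95 mm across at (421,-219), against 66 mm for the small one. The selector's black line points up-left in the top view. I'll stop over the meter on the way for a close look.

```bash
cat > plan.py <<'E'
import sys,numpy as np
from rig import arm
from scipy.spatial.transform import Rotation as Ro
def plan(p,yaw=None):
    "tool deltas to TCP p (world), pointing down, tool y axis at yaw deg (mod 180)"
    o=arm.get_obs();R=Ro.from_rotvec(o["ee_rot"]);M=R.as_matrix()
    cur=np.degrees(np.arctan2(M[1,1],M[0,1]))
    print("t %.2f pos %s yaw(y) %.1f q7 %.2f tilt %.2fdeg"%(o["time"],np.round(o["tool_pos"],1),cur,o["q"][6],np.degrees(np.arccos(-M[2,2]))))
    t=M.T@(np.array(p)-o["tool_pos"])/25
    if yaw is None: yaw=cur
    d=(yaw-cur+90)%180-90; y=np.radians(cur+d)
    T=np.array([[-np.sin(y),np.cos(y),0],[np.cos(y),np.sin(y),0],[0,0,-1]]).T
    if np.linalg.det(T)<0: T[:,0]*=-1
    r=np.degrees((R.inv()*Ro.from_matrix(T)).as_rotvec())/5
    print("t",t.round(3),"r",r.round(3),"yawchange",round(d,1))
if __name__=="__main__":
    a=[float(x) for x in sys.argv[1:]];plan(a[:3],a[3] if len(a)>3 else None)
E
python3 plan.py 500 175 330; python3 plan.py 500 175 330 0;python3 - <<'E'
from rig import arm
import numpy as np
from scipy.spatial.transform import Rotation as Ro
o=arm.get_obs();c=arm.capture("wrist");M=Ro.from_rotvec(o["ee_rot"]).as_matrix()
E=c["extrinsics"];print("cam in tool",(M.T@(E[:3,3]-o["tool_pos"])).round(1),"look",(M.T@-E[:3,2]).round(2),c["mtx"][0,0])
E
```

```text
t 0.10 pos [304.2 602.2 303. ] yaw(y) 63.2 q7 -0.08 tilt 0.10deg
t [-14.696 -11.721  -1.06 ] r [-0.02   0.001  0.   ] yawchange 0.0
t 0.10 pos [304.2 602.2 303. ] yaw(y) 63.2 q7 -0.08 tilt 0.10deg
t [-14.696 -11.721  -1.06 ] r [-1.8000e-02  1.2000e-02  1.2641e+01] yawchange -63.2
cam in tool [ 67.6   0.  -71. ] look [-0.27  0.    0.96] 330.6117994290049
```

>>> send_rows([
  {"tx": -0.7, "ty": -0.6, "tz": 0, "rz": 0.6},
  {"tx": -1.9, "ty": -1.5, "tz": -0.1, "rz": 1.7},
  {"tx": -3.2, "ty": -2.5, "tz": -0.2, "rz": 2.8},
  {"tx": -4.5, "ty": -3.6, "tz": -0.3, "rz": 4.0},
  {"tx": -5.8, "ty": -4.6, "tz": -0.4, "rz": 5.2},
  {"tx": -7.1, "ty": -5.7, "tz": -0.5, "rz": 6.4},
  {"tx": -8.4, "ty": -6.7, "tz": -0.6, "rz": 7.6},
  {"tx": -9.7, "ty": -7.7, "tz": -0.7, "rz": 8.8},
  {"tx": -11.0, "ty": -8.8, "tz": -0.8, "rz": 10.0},
  {"tx": -12.3, "ty": -9.8, "tz": -0.9, "rz": 11.2},
  {"tx": -13.5, "ty": -10.8, "tz": -1.0, "rz": 12.1},
  {"tx": -14.7, "ty": -11.7, "tz": -1.06, "rz": 12.6},
])

```text
$.deltas[0]: bad value
```

>>> send_rows([
  {"tx": 0},
  {"tx": 0},
  {"tx": 0},
])

```text
$.deltas[0]: bad value
```

```bash
python3 plan.py 421 -220 200 0; python3 - <<'E'
from rig import arm
import cv2,numpy as np
from h import *
c=arm.capture("wrist");np.savez("w1.npz",**c);cv2.imwrite("pics/w1.png",c["color"][...,::-1])
print("expected px window",proj(c,[548,242,60]),"sel",proj(c,[549.7,102.5,68]))
E
```

```text
t 0.15 pos [304.2 602.2 303.1] yaw(y) 63.2 q7 -0.08 tilt 0.08deg
t [-18.999 -27.243   4.165] r [-1.500e-02  1.000e-02  1.264e+01] yawchange -63.2
expected px window [110.90767291 479.59372711] sel [ 20.05865918 522.55634191]
```

View pics/w1.png

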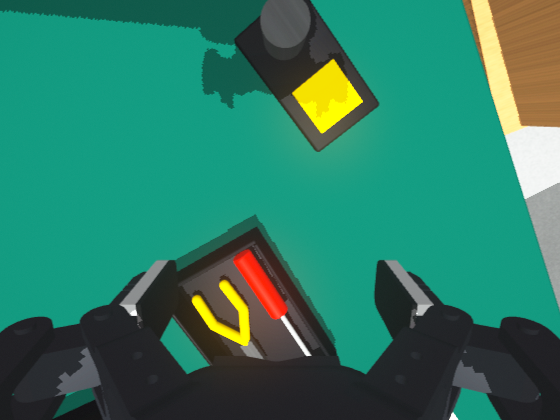

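The moves were refused, so the picture only shows the tray near (260,300) under the unmoved gripper. Rows probably need all seven keys.

>>> send_rows([
  {"tx": -0.7, "ty": -0.6, "tz": 0, "rx": 0, "ry": 0, "rz": 0.6, "fingers": 1},
  {"tx": -1.9, "ty": -1.5, "tz": -0.1, "rx": 0, "ry": 0, "rz": 1.7, "fingers": 1},
  {"tx": -3.2, "ty": -2.5, "tz": -0.2, "rx": 0, "ry": 0, "rz": 2.8, "fingers": 1},
  {"tx": -4.5, "ty": -3.6, "tz": -0.3, "rx": 0, "ry": 0, "rz": 4.0, "fingers": 1},
  {"tx": -5.8, "ty": -4.6, "tz": -0.4, "rx": 0, "ry": 0, "rz": 5.2, "fingers": 1},
  {"tx": -7.1, "ty": -5.7, "tz": -0.5, "rx": 0, "ry": 0, "rz": 6.4, "fingers": 1},
  {"tx": -8.4, "ty": -6.7, "tz": -0.6, "rx": 0, "ry": 0, "rz": 7.6, "fingers": 1},
  {"tx": -9.7, "ty": -7.7, "tz": -0.7, "rx": 0, "ry": 0, "rz": 8.8, "fingers": 1},
  {"tx": -11.0, "ty": -8.8, "tz": -0.8, "rx": 0, "ry": 0, "rz": 10.0, "fingers": 1},
  {"tx": -12.3, "ty": -9.8, "tz": -0.9, "rx": 0, "ry": 0, "rz": 11.2, "fingers": 1},
  {"tx": -13.5, "ty": -10.8, "tz": -1.0, "rx": 0, "ry": 0, "rz": 12.1, "fingers": 1},
  {"tx": -14.7, "ty": -11.7, "tz": -1.06, "rx": 0, "ry": 0, "rz": 12.6, "fingers": 1},
])

```text
time: 1.2
tool_pos: [500.8, 173.2, 330.8]
ee_rot: [2.222, 2.22, 0.001]
contact_force: [1.4, 0.2, 0.3]
opening: 85.5
gripper_force: 0.0
```

>>> send_rows([
  {"tx": 0, "ty": 0, "tz": 0, "rx": 0, "ry": 0, "rz": 0, "fingers": 1},
  {"tx": 0, "ty": 0, "tz": 0, "rx": 0, "ry": 0, "rz": 0, "fingers": 1},
  {"tx": 0, "ty": 0, "tz": 0, "rx": 0, "ry": 0, "rz": 0, "fingers": 1},
])

```text
time: 1.45
tool_pos: [500.2, 176.2, 330.2]
ee_rot: [-2.216, -2.225, -0.0]
contact_force: [0.1, 0.2, 0.2]
opening: 85.4
gripper_force: 0.0
```

```bash
python3 plan.py 421 -220 200 0; python3 - <<'E'
from rig import arm
import cv2,numpy as np
from h import *
c=arm.capture("wrist");np.savez("w1.npz",**c);cv2.imwrite("pics/w1b.png",c["color"][...,::-1])
print("expected px window",proj(c,[548,242,60]),"sel",proj(c,[549.7,102.5,68]))
E
```

```text
t 1.45 pos [500.2 176.2 330.2] yaw(y) 0.2 q7 -0.33 tilt 0.05deg
t [-15.84   -3.227   5.202] r [-0.006 -0.007  0.046] yawchange -0.2
expected px window [324.04501783 118.95854125] sel [321.19216756 252.10732504]
```

View pics/w1b.png

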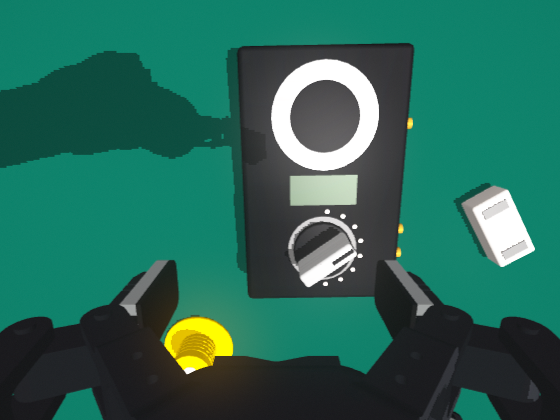

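The wrist view shows the window ring centred at (325,114). The selector is near (322,250), with its pointer line from (333,263) to (352,252), about 35° anticlockwise of +x. Next I'll measure these.

```bash
python3 - <<'E'
from h import *
c=dict(np.load("w1.npz"));im=c["color"].astype(int);mx=im.max(2);mn=im.min(2)
roi=np.zeros(mx.shape,bool);roi[50:295,262:372]=1
g=im.mean(2)
dots=[]
for k in blobs((mn>140)&(mx-mn<40)&roi,3):
    A=cv2.contourArea(k);px=k.reshape(-1,2).mean(0)
    z=106 if 300<A<3000 and px[1]>210 else 60
    p=poly(c,k,z);ctr,(w,h),a=cv2.minAreaRect(p)
    print("px",px.round(1),"A",A,"z",z,"rect",np.round(ctr,1),round(w,1),round(h,1),round(a,1),"ell",np.round(cv2.fitEllipse(p)[0],1) if len(p)>5 else "")
    if A<30: dots.append(np.append(p.mean(0),1))
D=np.array(dots)[:,:2]
print("dots",D.round(1).tolist())
s=np.linalg.lstsq(np.c_[2*D,np.ones(len(D))],(D**2).sum(1),rcond=None)[0];print("dot circle",s[:2].round(1),"r",np.sqrt(s[2]+s[:2]@s[:2]).round(1),np.degrees(np.arctan2(D[:,1]-s[1],D[:,0]-s[0])).round(1))
# depth check
d=c["depth"];print("depth z of window/bar", [ (c["extrinsics"][:3,3]+ray(c,u,v)[1]*d[v,u]).round(1).tolist() for u,v in((325,114),(320,270),(322,190))])
# meter outline
m=(mx<75);k=max(blobs(m[:, :]&(np.indices(mx.shape)[0]<310)&(np.indices(mx.shape)[1]>225)&(np.indices(mx.shape)[1]<420),5000),key=cv2.contourArea)
p=poly(c,k,60);print("meter",cv2.minAreaRect(p))
# selector zoom in top-down rectification is not needed
cv2.imwrite("pics/selcrop.png",cv2.resize(c["color"][195:300,270:380,::-1],None,fx=5,fy=5,interpolation=cv2.INTER_CUBIC))
E
```

```text
px [325.3 283.5] A 11.0 z 60 rect [556.8  60.5] 4.7 3.8 0.2 ell [557.   60.5]
px [340.  278.9] A 13.0 z 60 rect [573.6  66.2] 4.6 5.1 3.1 ell [573.7  66.3]
px [352.3 269.3] A 13.0 z 60 rect [586.5  78.6] 4.5 5.1 3.6 ell [586.7  78.4]
px [296.2 267.1] A 15.5 z 60 rect [523.9  80.7] 4.1 11.0 32.2 ell [523.5  80.8]
px [360.2 240.5] A 14.5 z 60 rect [593.6 113.6] 5.5 4.7 0.2 ell [593.4 113.3]
px [354.2 226.5] A 14.5 z 60 rect [585.9 129.8] 5.4 4.6 0.2 ell [585.7 129.5]
px [323.6 244.5] A 1893.0 z 106 rect [544.7 122.4] 64.1 64.7 25.9 ell [545.7 120.7]
px [342.4 216. ] A 17.0 z 60 rect [572.2 141.1] 5.4 4.5 0.2 ell [572.1 141.1]
px [326.8 211.2] A 15.5 z 60 rect [554.7 146.6] 5.4 4.5 0.2 ell [555.  146.5]
px [323.2 189.4] A 1873.5 z 60 rect [550.1 170. ] 70.3 31.2 0.2 ell [550.6 169.9]
px [323.7 114.5] A 9068.0 z 60 rect [544.7 243.7] 99.7 106.7 4.6 ell [546.9 243.9]
dots [[557.2, 60.5], [573.6, 66.3], [586.9, 78.3], [523.5, 80.8], [593.3, 113.1], [585.6, 129.3], [572.1, 141.1], [555.0, 146.5]]
dot circle [554.9 103.5] r 41.1 [ -86.9  -63.2  -38.2 -144.1   13.9   39.9   65.3   89.8]
depth z of window/bar [[548.4, 246.7, 62.1], [543.4, 100.6, 107.7], [548.8, 169.8, 60.8]]
meter ((563.0192260742188, 168.0365447998047), (197.49623107910156, 284.6186218261719), 1.1896368265151978)
```

```bash
python3 - <<'E'
from h import *
c=dict(np.load("w1.npz"));im=c["color"].astype(int);mx=im.max(2);mn=im.min(2)
roi=np.zeros(mx.shape,bool);roi[50:180,255:395]=1
k=max(blobs((mn>140)&(mx-mn<40)&roi,3000),key=cv2.contourArea);p=poly(c,k,60);print("window",cv2.minAreaRect(p),cv2.fitEllipse(p))
D=np.array([[557.2, 60.5], [573.6, 66.3], [586.9, 78.3], [593.3, 113.1], [585.6, 129.3], [572.1, 141.1], [555.0, 146.5]])
s=np.linalg.lstsq(np.c_[2*D,np.ones(len(D))],(D**2).sum(1),rcond=None)[0]
a=np.degrees(np.arctan2(D[:,1]-s[1],D[:,0]-s[0]));print(s[:2],np.sqrt(s[2]+s[:2]@s[:2]),a.round(1),"yaw",(a+np.array([84,60,36,-12,-36,-60,-84])).mean())
# bar top: bright aluminium, plane z=106
d=c["depth"];Z=np.zeros(mx.shape);K=c["mtx"];E=c["extrinsics"]
v,u=np.indices(mx.shape);P=np.stack([(u-K[0,2])/K[0,0],-(v-K[1,2])/K[1,1],-np.ones_like(u)],-1)*d[...,None]@E[:3,:3].T+E[:3,3]
roi[:]=0;roi[200:295,280:370]=1
m=(P[...,2]>98)&roi;print("n",m.sum(),P[m].mean(0),cv2.minAreaRect(P[m][:,:2].astype(np.float32)))
k=max(blobs(m,50),key=cv2.contourArea);print(cv2.minAreaRect(poly(c,k,106)))
# dark pixels on bar top
q=m&(mx<90);print("dark on bar",P[q].round(0)[:, :2].tolist()[:40])
E
```

```text
window ((548.4855346679688, 243.98757934570312), (106.73070526123047, 106.23397827148438), 0.2073686718940735) ((548.3936767578125, 243.9803466796875), (106.12964630126953, 106.56797790527344), 104.0126953125)
[551.2191064  103.25516592] 43.271577717395324 [-82.  -58.8 -35.   13.2  37.1  61.1  85. ] yaw 1.2318423064284008
n 1104 [549.5268506  110.13497512 114.24960291] ((515.60888671875, 162.07989501953125), (59.93669509887695, 155.35394287109375), 31.94029998779297)
((550.3236694335938, 106.44507598876953), (60.123207092285156, 19.561077117919922), 37.263484954833984)
dark on bar [[500.0, 244.0], [500.0, 244.0], [500.0, 244.0], [500.0, 244.0], [500.0, 244.0], [500.0, 244.0], [500.0, 244.0], [500.0, 244.0], [500.0, 244.0], [500.0, 244.0], [500.0, 244.0], [500.0, 244.0], [573.0, 126.0], [500.0, 244.0], [500.0, 244.0], [500.0, 244.0], [572.0, 122.0], [572.0, 122.0], [573.0, 122.0], [570.0, 121.0], [571.0, 120.0], [572.0, 121.0], [573.0, 120.0], [569.0, 120.0], [570.0, 119.0], [572.0, 119.0], [572.0, 119.0], [573.0, 120.0], [568.0, 118.0], [568.0, 119.0], [569.0, 119.0], [571.0, 118.0], [571.0, 119.0], [567.0, 117.0], [567.0, 118.0], [569.0, 117.0], [569.0, 118.0], [571.0, 117.0], [565.0, 116.0], [566.0, 116.0]]
```

View pics/selcrop.png

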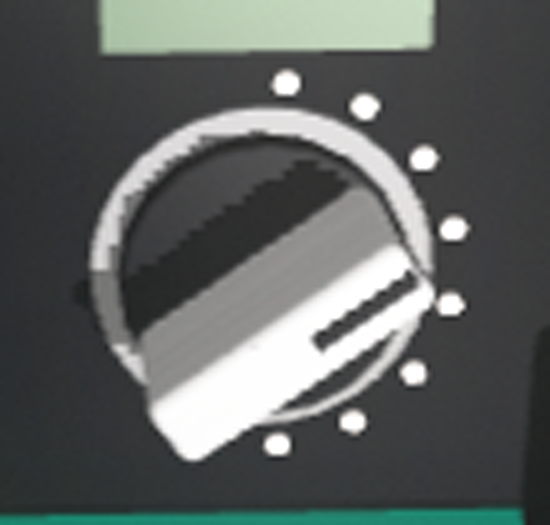

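The selector is 2 clicks from the stop, with the bar at about 37°. The selector centre is near (551,103) and the window near (548,243). Now to the lamp.

>>> send_rows([
  {"tx": -0.6, "ty": -0.1, "tz": 0.2, "rx": 0, "ry": 0, "rz": 0, "fingers": 1},
  {"tx": -1.8, "ty": -0.4, "tz": 0.6, "rx": 0, "ry": 0, "rz": 0, "fingers": 1},
  {"tx": -3.3, "ty": -0.7, "tz": 1.1, "rx": 0, "ry": 0, "rz": 0, "fingers": 1},
  {"tx": -4.9, "ty": -1.0, "tz": 1.6, "rx": 0, "ry": 0, "rz": 0, "fingers": 1},
  {"tx": -6.5, "ty": -1.3, "tz": 2.1, "rx": 0, "ry": 0, "rz": 0, "fingers": 1},
  {"tx": -8.1, "ty": -1.6, "tz": 2.6, "rx": 0, "ry": 0, "rz": 0, "fingers": 1},
  {"tx": -9.7, "ty": -2.0, "tz": 3.2, "rx": 0, "ry": 0, "rz": 0, "fingers": 1},
  {"tx": -11.3, "ty": -2.3, "tz": 3.7, "rx": 0, "ry": 0, "rz": 0, "fingers": 1},
  {"tx": -12.9, "ty": -2.6, "tz": 4.2, "rx": 0, "ry": 0, "rz": 0, "fingers": 1},
  {"tx": -14.4, "ty": -2.9, "tz": 4.7, "rx": 0, "ry": 0, "rz": 0, "fingers": 1},
  {"tx": -15.4, "ty": -3.1, "tz": 5.0, "rx": 0, "ry": 0, "rz": 0, "fingers": 1},
  {"tx": -15.84, "ty": -3.2, "tz": 5.2, "rx": 0, "ry": 0, "rz": 0, "fingers": 1},
])

```text
time: 2.5
tool_pos: [419.4, -224.4, 199.3]
ee_rot: [-2.223, -2.22, 0.004]
contact_force: [-0.7, 0.1, 0.1]
opening: 85.4
gripper_force: 0.0
```

>>> send_rows([
  {"tx": 0, "ty": 0, "tz": 0, "rx": 0, "ry": 0, "rz": 0, "fingers": 1},
  {"tx": 0, "ty": 0, "tz": 0, "rx": 0, "ry": 0, "rz": 0, "fingers": 1},
  {"tx": 0, "ty": 0, "tz": 0, "rx": 0, "ry": 0, "rz": 0, "fingers": 1},
])

```text
time: 2.75
tool_pos: [422.1, -219.2, 200.3]
ee_rot: [-2.214, -2.228, -0.001]
contact_force: [-0.1, 0.6, -0.2]
opening: 85.6
gripper_force: 0.0
```

```bash
python3 plan.py 421 -220 86 0; python3 - <<'E'
from rig import arm
from h import *
c=arm.capture("wrist");np.savez("w2.npz",**c)
im=c["color"].astype(int);mx=im.max(2);mn=im.min(2)
print("exp",proj(c,[421,-220,0]))
for k in blobs((mn>110)&(mx-mn<45),1500):
    p=poly(c,k,6);print(k.reshape(-1,2).mean(0),cv2.contourArea(k),cv2.minAreaRect(p),cv2.fitEllipse(p)[0])
cv2.imwrite("pics/w2.png",c["color"][...,::-1])
E
```

```text
t 2.75 pos [ 422.1 -219.2  200.3] yaw(y) 0.3 q7 0.63 tilt 0.05deg
t [-0.037 -0.045  4.574] r [-0.001 -0.01   0.069] yawchange -0.3
exp [274.37754101 200.83015375]
[518.948 196.832] 5451.0 ((620.6531982421875, -212.5884552001953), (69.9156265258789, 67.7919921875), 11.610431671142578) (621.914794921875, -214.1830596923828)
[275.27725857 195.76012461] 10081.5 ((421.5855407714844, -216.4181671142578), (95.46626281738281, 94.70973205566406), 48.003150939941406) (421.7711181640625, -216.3978271484375)
```

The lamp ring measures 95 mm at (421.5,-217). The lamp-to-window offset agrees in both views, at (126.7, 460.4). Descending to grip.

>>> send_rows([
  {"tx": 0.05, "ty": -0.02, "tz": 0.7, "rx": 0, "ry": 0, "rz": 0.07, "fingers": 1},
  {"tx": 0.05, "ty": -0.02, "tz": 1.7, "rx": 0, "ry": 0, "rz": 0.07, "fingers": 1},
  {"tx": 0.05, "ty": -0.02, "tz": 2.7, "rx": 0, "ry": 0, "rz": 0.07, "fingers": 1},
  {"tx": 0.05, "ty": -0.02, "tz": 3.6, "rx": 0, "ry": 0, "rz": 0.07, "fingers": 1},
  {"tx": 0.05, "ty": -0.02, "tz": 4.2, "rx": 0, "ry": 0, "rz": 0.07, "fingers": 1},
  {"tx": 0.05, "ty": -0.02, "tz": 4.57, "rx": 0, "ry": 0, "rz": 0.07, "fingers": 1},
  {"tx": 0.05, "ty": -0.02, "tz": 4.57, "rx": 0, "ry": 0, "rz": 0.07, "fingers": 1},
  {"tx": 0.05, "ty": -0.02, "tz": 4.57, "rx": 0, "ry": 0, "rz": 0.07, "fingers": 1},
], newtons=40)

```text
time: 3.47
tool_pos: [421.8, -218.7, 86.4]
ee_rot: [2.223, 2.22, 0.001]
contact_force: [-0.5, 0.0, 0.8]
opening: 85.8
gripper_force: 0.0
```

>>> send_rows([
  {"tx": 0, "ty": 0, "tz": 0, "rx": 0, "ry": 0, "rz": 0, "fingers": 0.7},
  {"tx": 0, "ty": 0, "tz": 0, "rx": 0, "ry": 0, "rz": 0, "fingers": 0.6},
  {"tx": 0, "ty": 0, "tz": 0, "rx": 0, "ry": 0, "rz": 0, "fingers": 0.5},
  {"tx": 0, "ty": 0, "tz": 0, "rx": 0, "ry": 0, "rz": 0, "fingers": 0.4},
  {"tx": 0, "ty": 0, "tz": 0, "rx": 0, "ry": 0, "rz": 0, "fingers": 0.3},
  {"tx": 0, "ty": 0, "tz": 0, "rx": 0, "ry": 0, "rz": 0, "fingers": 0.3},
  {"tx": 0, "ty": 0, "tz": 0, "rx": 0, "ry": 0, "rz": 0, "fingers": 0.3},
  {"tx": 0, "ty": 0, "tz": 0, "rx": 0, "ry": 0, "rz": 0, "fingers": 0.3},
])

```text
time: 4.13
tool_pos: [421.9, -219.4, 87.2]
ee_rot: [2.223, 2.218, 0.002]
contact_force: [-0.5, 0.3, 6.0]
opening: 49.0
gripper_force: 40.7
```

>>> send_rows([
  {"tx": 0, "ty": 0, "tz": -0.3, "rx": 0, "ry": 0, "rz": 0, "fingers": 0.3},
  {"tx": 0, "ty": 0, "tz": -0.9, "rx": 0, "ry": 0, "rz": 0, "fingers": 0.3},
  {"tx": 0, "ty": 0, "tz": -1.8, "rx": 0, "ry": 0, "rz": 0, "fingers": 0.3},
  {"tx": 0, "ty": 0, "tz": -2.8, "rx": 0, "ry": 0, "rz": 0, "fingers": 0.3},
  {"tx": 0, "ty": 0, "tz": -3.8, "rx": 0, "ry": 0, "rz": 0, "fingers": 0.3},
  {"tx": 0, "ty": 0, "tz": -4.8, "rx": 0, "ry": 0, "rz": 0, "fingers": 0.3},
  {"tx": 0, "ty": 0, "tz": -5.8, "rx": 0, "ry": 0, "rz": 0, "fingers": 0.3},
  {"tx": 0, "ty": 0, "tz": -6.4, "rx": 0, "ry": 0, "rz": 0, "fingers": 0.3},
  {"tx": 0, "ty": 0, "tz": -6.8, "rx": 0, "ry": 0, "rz": 0, "fingers": 0.3},
  {"tx": 0, "ty": 0, "tz": -6.8, "rx": 0, "ry": 0, "rz": 0, "fingers": 0.3},
])

```text
time: 4.97
tool_pos: [421.8, -219.6, 258.1]
ee_rot: [2.222, 2.216, 0.004]
contact_force: [0.6, 0.6, -2.8]
opening: 49.4
gripper_force: 42.2
```

```bash
python3 plan.py 548.5 241 257 0
```

```text
t 4.97 pos [ 421.8 -219.6  258.1] yaw(y) -0.2 q7 0.55 tilt 0.23deg
t [18.439  5.018  0.055] r [ 0.046  0.005 -0.03 ] yawchange 0.2
```

>>> send_rows([
  {"tx": 0.3, "ty": 0.1, "tz": 0, "rx": 0, "ry": 0, "rz": 0, "fingers": 0.3},
  {"tx": 1.0, "ty": 0.3, "tz": 0, "rx": 0, "ry": 0, "rz": 0, "fingers": 0.3},
  {"tx": 2.0, "ty": 0.5, "tz": 0, "rx": 0, "ry": 0, "rz": 0, "fingers": 0.3},
  {"tx": 3.3, "ty": 0.9, "tz": 0, "rx": 0, "ry": 0, "rz": 0, "fingers": 0.3},
  {"tx": 4.6, "ty": 1.3, "tz": 0, "rx": 0, "ry": 0, "rz": 0, "fingers": 0.3},
  {"tx": 5.9, "ty": 1.6, "tz": 0, "rx": 0, "ry": 0, "rz": 0, "fingers": 0.3},
  {"tx": 7.2, "ty": 2.0, "tz": 0, "rx": 0, "ry": 0, "rz": 0, "fingers": 0.3},
  {"tx": 8.5, "ty": 2.3, "tz": 0, "rx": 0, "ry": 0, "rz": 0, "fingers": 0.3},
  {"tx": 9.8, "ty": 2.7, "tz": 0, "rx": 0, "ry": 0, "rz": 0, "fingers": 0.3},
  {"tx": 11.1, "ty": 3.0, "tz": 0, "rx": 0, "ry": 0, "rz": 0, "fingers": 0.3},
  {"tx": 12.4, "ty": 3.4, "tz": 0, "rx": 0, "ry": 0, "rz": 0, "fingers": 0.3},
  {"tx": 13.6, "ty": 3.7, "tz": 0, "rx": 0, "ry": 0, "rz": 0, "fingers": 0.3},
])

```text
time: 5.97
tool_pos: [513.9, 123.1, 254.2]
ee_rot: [-2.222, -2.219, 0.005]
contact_force: [0.9, -0.2, -2.4]
opening: 49.3
gripper_force: 42.2
```

>>> send_rows([
  {"tx": 1.1, "ty": 0.3, "tz": 0, "rx": 0, "ry": 0, "rz": 0, "fingers": 0.3},
  {"tx": 2.2, "ty": 0.6, "tz": 0, "rx": 0, "ry": 0, "rz": 0, "fingers": 0.3},
  {"tx": 3.2, "ty": 0.9, "tz": 0, "rx": 0, "ry": 0, "rz": 0, "fingers": 0.3},
  {"tx": 4.0, "ty": 1.1, "tz": 0, "rx": 0, "ry": 0, "rz": 0, "fingers": 0.3},
  {"tx": 4.6, "ty": 1.25, "tz": 0, "rx": 0, "ry": 0, "rz": 0, "fingers": 0.3},
  {"tx": 4.84, "ty": 1.32, "tz": 0, "rx": 0, "ry": 0, "rz": 0, "fingers": 0.3},
  {"tx": 4.84, "ty": 1.32, "tz": 0, "rx": 0, "ry": 0, "rz": 0, "fingers": 0.3},
  {"tx": 4.84, "ty": 1.32, "tz": 0, "rx": 0, "ry": 0, "rz": 0, "fingers": 0.3},
  {"tx": 4.84, "ty": 1.32, "tz": 0, "rx": 0, "ry": 0, "rz": 0, "fingers": 0.3},
])

```text
time: 6.72
tool_pos: [547.9, 239.3, 255.8]
ee_rot: [2.227, 2.216, -0.002]
contact_force: [0.4, -0.4, -3.2]
opening: 49.4
gripper_force: 42.2
```

```bash
python3 plan.py 548.5 241 152 0
```

```text
t 6.72 pos [547.9 239.3 255.8] yaw(y) -0.3 q7 -0.34 tilt 0.09deg
t [0.072 0.027 4.153] r [-0.01   0.015 -0.059] yawchange 0.3
```

>>> send_rows([
  {"tx": 0.07, "ty": 0.03, "tz": 0.5, "rx": 0, "ry": 0, "rz": 0, "fingers": 0.3},
  {"tx": 0.07, "ty": 0.03, "tz": 1.2, "rx": 0, "ry": 0, "rz": 0, "fingers": 0.3},
  {"tx": 0.07, "ty": 0.03, "tz": 2.1, "rx": 0, "ry": 0, "rz": 0, "fingers": 0.3},
  {"tx": 0.07, "ty": 0.03, "tz": 3.0, "rx": 0, "ry": 0, "rz": 0, "fingers": 0.3},
  {"tx": 0.07, "ty": 0.03, "tz": 3.6, "rx": 0, "ry": 0, "rz": 0, "fingers": 0.3},
  {"tx": 0.07, "ty": 0.03, "tz": 3.9, "rx": 0, "ry": 0, "rz": 0, "fingers": 0.3},
  {"tx": 0.07, "ty": 0.03, "tz": 4.05, "rx": 0, "ry": 0, "rz": 0, "fingers": 0.3},
  {"tx": 0.07, "ty": 0.03, "tz": 4.05, "rx": 0, "ry": 0, "rz": 0, "fingers": 0.3},
  {"tx": 0.07, "ty": 0.03, "tz": 4.05, "rx": 0, "ry": 0, "rz": 0, "fingers": 0.3},
])

```text
time: 7.47
tool_pos: [549.4, 243.0, 155.6]
ee_rot: [2.225, 2.218, 0.002]
contact_force: [0.3, -0.0, -2.0]
opening: 49.1
gripper_force: 42.2
```

>>> send_rows([
  {"tx": 0, "ty": 0, "tz": 0.05, "rx": 0, "ry": 0, "rz": 0, "fingers": 0.3},
  {"tx": 0, "ty": 0, "tz": 0.1, "rx": 0, "ry": 0, "rz": 0, "fingers": 0.3},
  {"tx": 0, "ty": 0, "tz": 0.14, "rx": 0, "ry": 0, "rz": 0, "fingers": 0.3},
  {"tx": 0, "ty": 0, "tz": 0.18, "rx": 0, "ry": 0, "rz": 0, "fingers": 0.3},
  {"tx": 0, "ty": 0, "tz": 0.21, "rx": 0, "ry": 0, "rz": 0, "fingers": 0.3},
  {"tx": 0, "ty": 0, "tz": 0.24, "rx": 0, "ry": 0, "rz": 0, "fingers": 0.3},
  {"tx": 0, "ty": 0, "tz": 0.24, "rx": 0, "ry": 0, "rz": 0, "fingers": 0.3},
  {"tx": 0, "ty": 0, "tz": 0.24, "rx": 0, "ry": 0, "rz": 0, "fingers": 0.3},
])

```text
time: 8.13
tool_pos: [548.8, 243.1, 148.8]
ee_rot: [-2.224, -2.218, 0.0]
contact_force: [-0.2, -0.2, -2.6]
opening: 49.0
gripper_force: 42.2
```

>>> send_rows([
  {"tx": -0.05, "ty": 0, "tz": 0.02, "rx": 0, "ry": 0, "rz": 0, "fingers": 0.3},
  {"tx": -0.05, "ty": 0, "tz": 0.04, "rx": 0, "ry": 0, "rz": 0, "fingers": 0.3},
  {"tx": -0.05, "ty": 0, "tz": 0.06, "rx": 0, "ry": 0, "rz": 0, "fingers": 0.3},
  {"tx": -0.05, "ty": 0, "tz": 0.06, "rx": 0, "ry": 0, "rz": 0, "fingers": 0.3},
])

```text
time: 8.47
tool_pos: [548.8, 241.8, 147.4]
ee_rot: [-2.225, -2.218, 0.0]
contact_force: [0.4, -0.1, -2.3]
opening: 49.0
gripper_force: 42.3
```

>>> send_rows([
  {"tx": 0, "ty": 0, "tz": 0.02, "rx": 0, "ry": 0, "rz": 0, "fingers": 0.3},
  {"tx": 0, "ty": 0, "tz": 0.04, "rx": 0, "ry": 0, "rz": 0, "fingers": 0.3},
  {"tx": 0, "ty": 0, "tz": 0.04, "rx": 0, "ry": 0, "rz": 0, "fingers": 0.3},
  {"tx": 0, "ty": 0, "tz": 0.04, "rx": 0, "ry": 0, "rz": 0, "fingers": 0.3},
])

```text
time: 8.8
tool_pos: [548.8, 241.8, 147.3]
ee_rot: [-2.224, -2.218, -0.001]
contact_force: [-3.7, -1.8, 5.8]
opening: 49.0
gripper_force: 43.0
```

Contact is made, so I'll release and lift.

>>> send_rows([
  {"tx": 0, "ty": 0, "tz": 0, "rx": 0, "ry": 0, "rz": 0, "fingers": 0.6},
  {"tx": 0, "ty": 0, "tz": 0, "rx": 0, "ry": 0, "rz": 0, "fingers": 0.65},
  {"tx": 0, "ty": 0, "tz": 0, "rx": 0, "ry": 0, "rz": 0, "fingers": 0.7},
  {"tx": 0, "ty": 0, "tz": 0, "rx": 0, "ry": 0, "rz": 0, "fingers": 0.8},
  {"tx": 0, "ty": 0, "tz": 0, "rx": 0, "ry": 0, "rz": 0, "fingers": 0.9},
  {"tx": 0, "ty": 0, "tz": 0, "rx": 0, "ry": 0, "rz": 0, "fingers": 1},
  {"tx": 0, "ty": 0, "tz": 0, "rx": 0, "ry": 0, "rz": 0, "fingers": 1},
  {"tx": 0, "ty": 0, "tz": 0, "rx": 0, "ry": 0, "rz": 0, "fingers": 1},
])

```text
time: 9.47
tool_pos: [548.8, 241.9, 146.3]
ee_rot: [-2.224, -2.218, 0.0]
contact_force: [0.4, -0.2, -0.0]
opening: 85.0
gripper_force: 0.0
```

>>> send_rows([
  {"tx": 0, "ty": 0, "tz": -0.3, "rx": 0, "ry": 0, "rz": 0, "fingers": 1},
  {"tx": 0, "ty": 0, "tz": -0.9, "rx": 0, "ry": 0, "rz": 0, "fingers": 1},
  {"tx": 0, "ty": 0, "tz": -1.7, "rx": 0, "ry": 0, "rz": 0, "fingers": 1},
  {"tx": 0, "ty": 0, "tz": -2.7, "rx": 0, "ry": 0, "rz": 0, "fingers": 1},
  {"tx": 0, "ty": 0, "tz": -3.7, "rx": 0, "ry": 0, "rz": 0, "fingers": 1},
  {"tx": 0, "ty": 0, "tz": -4.7, "rx": 0, "ry": 0, "rz": 0, "fingers": 1},
  {"tx": 0, "ty": 0, "tz": -5.5, "rx": 0, "ry": 0, "rz": 0, "fingers": 1},
  {"tx": 0, "ty": 0, "tz": -6.0, "rx": 0, "ry": 0, "rz": 0, "fingers": 1},
])

```text
time: 10.13
tool_pos: [549.6, 241.9, 299.8]
ee_rot: [2.224, 2.217, 0.007]
contact_force: [0.7, -0.0, 0.7]
opening: 85.5
gripper_force: 0.0
```

```bash
python3 plan.py 551 103 240 -52.8
```

```text
t 10.13 pos [549.6 241.9 299.8] yaw(y) -0.2 q7 -0.36 tilt 0.25deg
t [-5.561  0.064  2.38 ] r [ 0.028 -0.044 10.526] yawchange -52.6
```

>>> send_rows([
  {"tx": -0.2, "ty": 0, "tz": 0, "rx": 0, "ry": 0, "rz": 0.4, "fingers": 1},
  {"tx": -0.6, "ty": 0, "tz": 0.1, "rx": 0, "ry": 0, "rz": 1.2, "fingers": 1},
  {"tx": -1.2, "ty": 0, "tz": 0.4, "rx": 0, "ry": 0, "rz": 2.3, "fingers": 1},
  {"tx": -1.8, "ty": 0, "tz": 0.7, "rx": 0, "ry": 0, "rz": 3.5, "fingers": 1},
  {"tx": -2.4, "ty": 0, "tz": 1.0, "rx": 0, "ry": 0, "rz": 4.7, "fingers": 1},
  {"tx": -3.0, "ty": 0, "tz": 1.3, "rx": 0, "ry": 0, "rz": 5.9, "fingers": 1},
  {"tx": -3.6, "ty": 0.05, "tz": 1.6, "rx": 0, "ry": 0, "rz": 7.1, "fingers": 1},
  {"tx": -4.2, "ty": 0.05, "tz": 1.9, "rx": 0, "ry": 0, "rz": 8.2, "fingers": 1},
  {"tx": -4.8, "ty": 0.06, "tz": 2.1, "rx": 0, "ry": 0, "rz": 9.2, "fingers": 1},
  {"tx": -5.3, "ty": 0.06, "tz": 2.3, "rx": 0, "ry": 0, "rz": 10.1, "fingers": 1},
  {"tx": -5.55, "ty": 0.06, "tz": 2.38, "rx": 0, "ry": 0, "rz": 10.5, "fingers": 1},
  {"tx": -5.55, "ty": 0.06, "tz": 2.38, "rx": 0, "ry": 0, "rz": 10.5, "fingers": 1},
])

```text
time: 11.13
tool_pos: [549.3, 101.0, 236.0]
ee_rot: [2.977, 1.0, -0.003]
contact_force: [0.1, 0.2, -1.2]
opening: 85.1
gripper_force: 0.0
```

>>> send_rows([
  {"tx": 0, "ty": 0, "tz": 0, "rx": 0, "ry": 0, "rz": 0, "fingers": 1},
  {"tx": 0, "ty": 0, "tz": 0, "rx": 0, "ry": 0, "rz": 0, "fingers": 1},
])

```text
time: 11.3
tool_pos: [550.0, 104.1, 237.0]
ee_rot: [-2.975, -1.009, -0.001]
contact_force: [-0.1, -0.1, -0.4]
opening: 85.4
gripper_force: 0.0
```

```bash
python3 plan.py 551 103 146 -52.8; python3 - <<'E'
from rig import arm
from h import *
c=arm.capture("wrist");np.savez("w3.npz",**c);cv2.imwrite("pics/w3.png",c["color"][...,::-1])
print(proj(c,[551,103,106]),proj(c,[548.3,243,60]))
t=arm.capture("top");im=t["color"].astype(int);mx=im.max(2);mn=im.min(2);roi=np.zeros(mx.shape,bool);roi[200:270,205:250]=1
for k in blobs((mn>130)&(mx-mn<40)&roi,300): 
    for z in(60,66):print(z,cv2.minAreaRect(poly(t,k,z)))
E
```

```text
t 11.30 pos [550.  104.1 237. ] yaw(y) -52.5 q7 -0.92 tilt 0.04deg
t [2.000e-03 6.200e-02 3.639e+00] r [-0.005 -0.007  0.053] yawchange -0.3
[278.29947213 226.10703897] [119.31430761  94.62611613]
60 ((547.5671997070312, 241.7107391357422), (105.60807037353516, 104.87942504882812), 0.5757119655609131)
66 ((546.8505859375, 240.95657348632812), (105.10762786865234, 104.38237762451172), 0.5757275223731995)
```

View pics/w3.png

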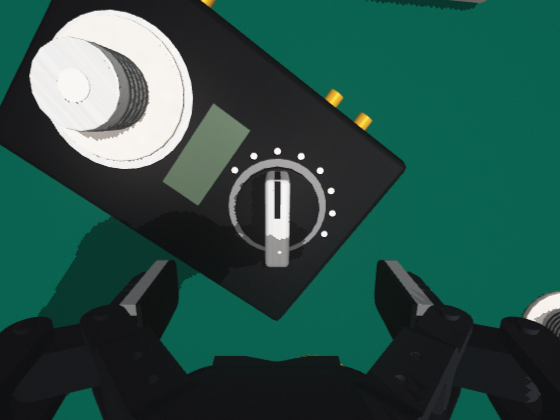

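The lamp fully covers the window, with its ring centred near (108,90). The bar is upright at (278,225), aligned with and centred between the fingers. Descending onto the selector.

>>> send_rows([
  {"tx": 0, "ty": 0.05, "tz": 0.5, "rx": 0, "ry": 0, "rz": 0.05, "fingers": 1},
  {"tx": 0, "ty": 0.05, "tz": 1.2, "rx": 0, "ry": 0, "rz": 0.05, "fingers": 1},
  {"tx": 0, "ty": 0.05, "tz": 2.0, "rx": 0, "ry": 0, "rz": 0.05, "fingers": 1},
  {"tx": 0, "ty": 0.05, "tz": 2.8, "rx": 0, "ry": 0, "rz": 0.05, "fingers": 1},
  {"tx": 0, "ty": 0.05, "tz": 3.3, "rx": 0, "ry": 0, "rz": 0.05, "fingers": 1},
  {"tx": 0, "ty": 0.05, "tz": 3.6, "rx": 0, "ry": 0, "rz": 0.05, "fingers": 1},
  {"tx": 0, "ty": 0.05, "tz": 3.6, "rx": 0, "ry": 0, "rz": 0.05, "fingers": 1},
  {"tx": 0, "ty": 0.05, "tz": 3.6, "rx": 0, "ry": 0, "rz": 0.05, "fingers": 1},
], newtons=30)

```text
time: 12.07
tool_pos: [550.9, 102.1, 146.9]
ee_rot: [2.978, 0.999, 0.0]
contact_force: [0.8, 0.0, -0.7]
opening: 85.6
gripper_force: 0.0
```

>>> send_rows([
  {"tx": 0, "ty": 0, "tz": 0, "rx": 0, "ry": 0, "rz": 0, "fingers": 0.6},
  {"tx": 0, "ty": 0, "tz": 0, "rx": 0, "ry": 0, "rz": 0, "fingers": 0.4},
  {"tx": 0, "ty": 0, "tz": 0, "rx": 0, "ry": 0, "rz": 0, "fingers": 0.3},
  {"tx": 0, "ty": 0, "tz": 0, "rx": 0, "ry": 0, "rz": 0, "fingers": 0.2},
  {"tx": 0, "ty": 0, "tz": 0, "rx": 0, "ry": 0, "rz": 0, "fingers": 0.1},
  {"tx": 0, "ty": 0, "tz": 0, "rx": 0, "ry": 0, "rz": 0, "fingers": 0},
  {"tx": 0, "ty": 0, "tz": 0, "rx": 0, "ry": 0, "rz": 0, "fingers": 0},
  {"tx": 0, "ty": 0, "tz": 0, "rx": 0, "ry": 0, "rz": 0, "fingers": 0},
  {"tx": 0, "ty": 0, "tz": 0, "rx": 0, "ry": 0, "rz": 0, "fingers": 0},
  {"tx": 0, "ty": 0, "tz": 0, "rx": 0, "ry": 0, "rz": 0, "fingers": 0},
])

```text
time: 12.9
tool_pos: [550.1, 103.2, 147.4]
ee_rot: [-2.976, -1.0, 0.001]
contact_force: [-2.8, 2.1, 5.2]
opening: 15.1
gripper_force: 33.6
```

```bash
python3 plan.py 551 103 146; python3 -c "
from rig import arm;o=arm.get_obs();print(o['wrist_torque'],o['contact_force'])"
```

```text
t 12.90 pos [550.1 103.2 147.4] yaw(y) -52.8 q7 -0.84 tilt 0.14deg
t [0.023 0.028 0.055] r [-0.027  0.002  0.   ] yawchange 0.0
[ 0.35932278  0.6006769  -0.0175985 ] [-2.82783469  2.08579335  5.15887588]
```

>>> send_rows([
  {"tx": 0, "ty": 0, "tz": 0, "rx": 0, "ry": 0, "rz": -0.4, "fingers": 0},
  {"tx": 0, "ty": 0, "tz": 0, "rx": 0, "ry": 0, "rz": -1.2, "fingers": 0},
  {"tx": 0, "ty": 0, "tz": 0, "rx": 0, "ry": 0, "rz": -2.1, "fingers": 0},
  {"tx": 0, "ty": 0, "tz": 0, "rx": 0, "ry": 0, "rz": -3.0, "fingers": 0},
  {"tx": 0, "ty": 0, "tz": 0, "rx": 0, "ry": 0, "rz": -3.9, "fingers": 0},
  {"tx": 0, "ty": 0, "tz": 0, "rx": 0, "ry": 0, "rz": -4.8, "fingers": 0},
  {"tx": 0, "ty": 0, "tz": 0, "rx": 0, "ry": 0, "rz": -5.7, "fingers": 0},
  {"tx": 0, "ty": 0, "tz": 0, "rx": 0, "ry": 0, "rz": -6.6, "fingers": 0},
  {"tx": 0, "ty": 0, "tz": 0, "rx": 0, "ry": 0, "rz": -7.4, "fingers": 0},
  {"tx": 0, "ty": 0, "tz": 0, "rx": 0, "ry": 0, "rz": -8.1, "fingers": 0},
  {"tx": 0, "ty": 0, "tz": 0, "rx": 0, "ry": 0, "rz": -8.7, "fingers": 0},
  {"tx": 0, "ty": 0, "tz": 0, "rx": 0, "ry": 0, "rz": -9.2, "fingers": 0},
])

```text
time: 13.9
tool_pos: [550.7, 102.9, 147.4]
ee_rot: [-2.347, -2.087, -0.002]
contact_force: [-0.3, 1.1, 3.0]
opening: 15.7
gripper_force: 33.3
```

>>> send_rows([
  {"tx": 0, "ty": 0, "tz": 0, "rx": 0, "ry": 0, "rz": -0.2, "fingers": 0},
  {"tx": 0, "ty": 0, "tz": 0, "rx": 0, "ry": 0, "rz": -0.4, "fingers": 0},
  {"tx": 0, "ty": 0, "tz": 0, "rx": 0, "ry": 0, "rz": -0.5, "fingers": 0},
  {"tx": 0, "ty": 0, "tz": 0, "rx": 0, "ry": 0, "rz": -0.6, "fingers": 0},
  {"tx": 0, "ty": 0, "tz": 0, "rx": 0, "ry": 0, "rz": -0.6, "fingers": 0},
  {"tx": 0, "ty": 0, "tz": 0, "rx": 0, "ry": 0, "rz": -0.6, "fingers": 0},
])

```text
time: 14.4
tool_pos: [550.7, 102.8, 147.4]
ee_rot: [-2.298, -2.14, -0.002]
contact_force: [-2.3, 3.7, 5.5]
opening: 15.6
gripper_force: 34.9
```

```bash
python3 plan.py 551 103 146; python3 -c "
from rig import arm;o=arm.get_obs();print(o['wrist_torque'],o['contact_force'],o['gripper_force'])"
```

```text
t 14.40 pos [550.7 102.8 147.4] yaw(y) -4.1 q7 -0.15 tilt 0.12deg
t [0.008 0.01  0.055] r [-0.001 -0.024 -0.   ] yawchange 0.0
[ 0.61194132  0.35762172 -0.72743251] [-2.2838702   3.68302297  5.47735878] 34.871869683265686
```

It's at the stop: 0.73 N·m resisting, and turned about 48°. Pause, then forward 72°.

>>> send_rows([
  {"tx": 0, "ty": 0, "tz": 0, "rx": 0, "ry": 0, "rz": 0, "fingers": 0},
  {"tx": 0, "ty": 0, "tz": 0, "rx": 0, "ry": 0, "rz": 0, "fingers": 0},
  {"tx": 0, "ty": 0, "tz": 0, "rx": 0, "ry": 0, "rz": 0, "fingers": 0},
  {"tx": 0, "ty": 0, "tz": 0, "rx": 0, "ry": 0, "rz": 0, "fingers": 0},
  {"tx": 0, "ty": 0, "tz": 0, "rx": 0, "ry": 0, "rz": 0, "fingers": 0},
  {"tx": 0, "ty": 0, "tz": 0, "rx": 0, "ry": 0, "rz": 0, "fingers": 0},
  {"tx": 0, "ty": 0, "tz": 0, "rx": 0, "ry": 0, "rz": 0, "fingers": 0},
  {"tx": 0, "ty": 0, "tz": 0, "rx": 0, "ry": 0, "rz": 0, "fingers": 0},
  {"tx": 0, "ty": 0, "tz": 0, "rx": 0, "ry": 0, "rz": 0, "fingers": 0},
  {"tx": 0, "ty": 0, "tz": 0, "rx": 0, "ry": 0, "rz": 0, "fingers": 0},
  {"tx": 0, "ty": 0, "tz": 0, "rx": 0, "ry": 0, "rz": 0, "fingers": 0},
  {"tx": 0, "ty": 0, "tz": 0, "rx": 0, "ry": 0, "rz": 0, "fingers": 0},
])

```text
time: 15.4
tool_pos: [550.7, 102.9, 147.4]
ee_rot: [-2.298, -2.14, -0.002]
contact_force: [-2.4, 3.7, 5.5]
opening: 15.4
gripper_force: 34.9
```

>>> send_rows([
  {"tx": 0, "ty": 0, "tz": 0, "rx": 0, "ry": 0, "rz": 0.4, "fingers": 0},
  {"tx": 0, "ty": 0, "tz": 0, "rx": 0, "ry": 0, "rz": 1.2, "fingers": 0},
  {"tx": 0, "ty": 0, "tz": 0, "rx": 0, "ry": 0, "rz": 2.1, "fingers": 0},
  {"tx": 0, "ty": 0, "tz": 0, "rx": 0, "ry": 0, "rz": 3.0, "fingers": 0},
  {"tx": 0, "ty": 0, "tz": 0, "rx": 0, "ry": 0, "rz": 3.9, "fingers": 0},
  {"tx": 0, "ty": 0, "tz": 0, "rx": 0, "ry": 0, "rz": 4.8, "fingers": 0},
  {"tx": 0, "ty": 0, "tz": 0, "rx": 0, "ry": 0, "rz": 5.7, "fingers": 0},
  {"tx": 0, "ty": 0, "tz": 0, "rx": 0, "ry": 0, "rz": 6.6, "fingers": 0},
  {"tx": 0, "ty": 0, "tz": 0, "rx": 0, "ry": 0, "rz": 7.5, "fingers": 0},
  {"tx": 0, "ty": 0, "tz": 0, "rx": 0, "ry": 0, "rz": 8.4, "fingers": 0},
  {"tx": 0, "ty": 0, "tz": 0, "rx": 0, "ry": 0, "rz": 9.3, "fingers": 0},
  {"tx": 0, "ty": 0, "tz": 0, "rx": 0, "ry": 0, "rz": 10.2, "fingers": 0},
])

```text
time: 16.4
tool_pos: [550.1, 103.3, 147.4]
ee_rot: [-2.995, -0.942, 0.002]
contact_force: [-4.6, 2.5, 7.6]
opening: 15.2
gripper_force: 34.0
```

>>> send_rows([
  {"tx": 0, "ty": 0, "tz": 0, "rx": 0, "ry": 0, "rz": 0.9, "fingers": 0},
  {"tx": 0, "ty": 0, "tz": 0, "rx": 0, "ry": 0, "rz": 1.8, "fingers": 0},
  {"tx": 0, "ty": 0, "tz": 0, "rx": 0, "ry": 0, "rz": 2.6, "fingers": 0},
  {"tx": 0, "ty": 0, "tz": 0, "rx": 0, "ry": 0, "rz": 3.3, "fingers": 0},
  {"tx": 0, "ty": 0, "tz": 0, "rx": 0, "ry": 0, "rz": 3.9, "fingers": 0},
  {"tx": 0, "ty": 0, "tz": 0, "rx": 0, "ry": 0, "rz": 4.3, "fingers": 0},
  {"tx": 0, "ty": 0, "tz": 0, "rx": 0, "ry": 0, "rz": 4.4, "fingers": 0},
  {"tx": 0, "ty": 0, "tz": 0, "rx": 0, "ry": 0, "rz": 4.4, "fingers": 0},
  {"tx": 0, "ty": 0, "tz": 0, "rx": 0, "ry": 0, "rz": 4.4, "fingers": 0},
])

```text
time: 17.15
tool_pos: [550.0, 103.5, 147.4]
ee_rot: [-3.118, -0.36, 0.003]
contact_force: [-4.4, 4.0, 9.1]
opening: 15.5
gripper_force: 34.1
```

```bash
python3 plan.py 551 103 146 -76.8; python3 -c "
from rig import arm;o=arm.get_obs();print(o['wrist_torque'],o['contact_force'],o['gripper_force'])"
```

```text
t 17.15 pos [550.  103.5 147.4] yaw(y) -76.8 q7 -1.18 tilt 0.18deg
t [0.034 0.03  0.054] r [-0.031  0.019 -0.009] yawchange 0.0
[ 0.71811952  0.84727768 -0.03006063] [-4.40262923  4.03584332  9.08013853] 34.147862792015076
```

Torque is about 0 and the yaw is exactly at the third click. Release and lift.

>>> send_rows([
  {"tx": 0, "ty": 0, "tz": 0, "rx": 0, "ry": 0, "rz": 0, "fingers": 0.3},
  {"tx": 0, "ty": 0, "tz": 0, "rx": 0, "ry": 0, "rz": 0, "fingers": 0.5},
  {"tx": 0, "ty": 0, "tz": 0, "rx": 0, "ry": 0, "rz": 0, "fingers": 0.7},
  {"tx": 0, "ty": 0, "tz": 0, "rx": 0, "ry": 0, "rz": 0, "fingers": 0.8},
  {"tx": 0, "ty": 0, "tz": 0, "rx": 0, "ry": 0, "rz": 0, "fingers": 0.8},
  {"tx": 0, "ty": 0, "tz": 0, "rx": 0, "ry": 0, "rz": 0, "fingers": 0.8},
])

```text
time: 17.65
tool_pos: [550.7, 101.9, 146.8]
ee_rot: [3.121, 0.358, -0.0]
contact_force: [0.3, 0.1, -0.8]
opening: 68.4
gripper_force: 0.0
```

>>> send_rows([
  {"tx": 0, "ty": 0, "tz": -0.3, "rx": 0, "ry": 0, "rz": 0, "fingers": 0.8},
  {"tx": 0, "ty": 0, "tz": -0.9, "rx": 0, "ry": 0, "rz": 0, "fingers": 0.8},
  {"tx": 0, "ty": 0, "tz": -1.7, "rx": 0, "ry": 0, "rz": 0, "fingers": 0.8},
  {"tx": 0, "ty": 0, "tz": -2.5, "rx": 0, "ry": 0, "rz": 0, "fingers": 0.8},
  {"tx": 0, "ty": 0, "tz": -3.3, "rx": 0, "ry": 0, "rz": 0, "fingers": 0.8},
  {"tx": 0, "ty": 0, "tz": -4.1, "rx": 0, "ry": 0, "rz": 0, "fingers": 0.8},
  {"tx": 0, "ty": 0, "tz": -4.6, "rx": 0, "ry": 0, "rz": 0, "fingers": 0.8},
  {"tx": 0, "ty": 0, "tz": -4.8, "rx": 0, "ry": 0, "rz": 0, "fingers": 0.8},
  {"tx": 0, "ty": 0, "tz": -4.8, "rx": 0, "ry": 0, "rz": 0, "fingers": 0.8},
  {"tx": 0, "ty": 0, "tz": -4.8, "rx": 0, "ry": 0, "rz": 0, "fingers": 0.8},
])

```text
time: 18.48
tool_pos: [550.3, 102.2, 266.4]
ee_rot: [-3.121, -0.359, 0.001]
contact_force: [0.3, -0.7, -0.3]
opening: 68.5
gripper_force: 0.0
```

```bash
python3 - <<'E'
from rig import arm
from h import *
c=arm.capture("wrist");cv2.imwrite("pics/w4.png",c["color"][...,::-1])
E
```

```text
(no output)
```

View pics/w4.png

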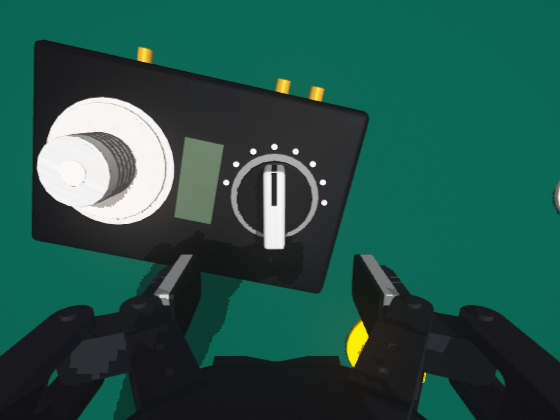

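The pointer at (274,170) lines up with the fourth dot from the left (274,147), which is the third click. The lamp covers the window at (108,160). Handing in.

```bash
python3 -c "
from rig import arm;print(arm.job_done())"
```

```text
the job is handed in; nothing more can be done
None
```

The larger lamp sits over the meter's window, released, and the selector was turned back to its end stop, held there about a second and set three clicks forward; I handed the job in at about 18.5 s.

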